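Reset a locking air-pressure regulator on a cup sealer

TASK

Raise the sealer's air pressure to the red set hand: pull the regulator's locked knob straight up until it stops, turn it clockwise until the black needle lies at the red hand, then push the knob fully home so that it is locked again, and let go. Feel for the locking teeth and never force the knob (up, down or round), leave the emergency stop unpressed, and do not disturb the cups or the tape roll on the bench.

Things in the scene. Friction and masses are not known exactly. Their poses are not given: they have to be found in the camera images.
- console: Cream sheet-metal air-control console, 206 x 326 mm, 110 mm tall, fixed on the bench; origin under its centre, z up, x away from the robot at yaw 0, flat level top at 110 mm. In its frame the regulator knob's axis is at x -25, y -75 mm, the gauge's centre at x -15, y 85 mm, the emergency stop at x 55, y -125 mm.
- knob_centre (a point): Fixed point on the vertical axis of the regulator's round black knob, half-way up it when it is home, 27 mm above the console's top; it does not move with the knob. Knob: 48 mm diameter, 34 mm tall, orange ring at its foot, white line on top. Grip it round the side in any direction: nothing stands within 60 mm of its axis. Unlocked it turns at 0.1 N m and stays where left.
- knob_pull (a joint): How far the knob is pulled up (m): 0 home and locked, 0.006 fully out against its stop. An O-ring drags on it with about 5 N both ways. Inside, locking teeth are engaged below 0.0035 (knob cannot turn) and clear above it; pushed in with tooth upon tooth it stops there.
- gauge_centre (a point): Centre of the face-up 80 mm pressure gauge (bezel 92 mm across, 13 mm tall). Its scale runs clockwise (seen from above) over 270 degrees, 20 divisions. The black needle and the red set hand turn about this point.
- needle_tip (a point): Point on the black needle 32 mm from the gauge's centre. The needle turns clockwise as the unlocked knob is turned clockwise (seen from above, the pressure rises), by 0.35 of the knob's turn; at the start it is 0.4 to 0.95 rad short of the red hand.
- set_tip (a point): Point on the red set hand 32 mm from the gauge's centre; the hand stays where it is and marks the wanted pressure. The needle counts as at the hand when the two tips are within 4.5 mm of each other (about half a scale division).
- bonnet: The regulator's fixed bonnet, under and inside the knob; origin on the knob's axis at the console's top. Hidden in it: an even ring of locking teeth (unmarked; the nearest gap is at most 0.3 rad of turn away either way, with play of about 0.02 rad each way), a shoulder where the knob lands home and a circlip that stops it when out. Bearing on these with over 40 N forces the knob.
- estop (a joint): Red emergency-stop button, 38 mm across in a yellow housing on the console's top; travel in m, 0 = not pressed.
- cup_purple_centre (a point): Half-way up a small sealed tub with a purple lid, 55 mm across the lid and 54 mm tall, standing on the bench in front of the console.
- cup_yellow_centre (a point): Half-way up a like tub with a yellow lid, 55 mm across and 54 mm tall, standing on the bench to the left of the console.
- tape_roll_centre (a point): Centre of an amber roll of packing tape, 96 mm across, 45 mm tall, lying flat on the bench to the right of the console.

How it is judged:
By the outcome, as a careful person would: the job done as asked, in the order asked, and still so for the second after the job is handed in, with the robot touching nothing.
It also fails if it takes over 58 s, if anything falls off the work surface, if the arm or the gripper's body presses on something with over 40 N, if the wrist force passes 120 N, or if a joint passes its speed limit or range.

ROBOT

A 6-joint arm with a two-finger parallel gripper is mounted at the origin on the work surface. World frame = base frame: x ahead of the robot, y to its left, z up, the work surface at z = 0. Lengths are in m, angles in rad, forces in N, time in s.
With the tool pointing down it reaches from about 0.3 to 0.875 m from the base axis. Payload 6.4 kg.
Tool frame: the origin (TCP) lies between the finger pads; the fingertips stand 17 mm ahead of it and the grasp point (between the pads) lies 2 mm behind it; z points along the fingers, y is the direction in which the jaws open and shut (so a half turn about z gives the same grasp; the last joint's range is limited). The gripper opens to 85 mm and grips with 20 to 120 N. Pads are 22 mm wide; open, the fingers measure 114 mm over their backs; the gripper's body (76 mm by 85 mm) begins 54 mm behind the grasp point. The pads swing forward as they close: fully open they stand 13 mm farther back than shut.
Start: joints at [-1.491, 0.181, 1.607, -0, 1.354, -0.206], TCP at [0.162, -0.552, 0.248] pointing down, gripper open.
Joint ranges: [-2.99, 2.99], [-0.89, 2.07], [0.3, 2.58], [-1.14, 4.28], [0, 2.63], [-3.12, 3.12]. Speed limits (rad/s): [2.57, 2.57, 3.01, 3.14, 3.14, 3.14].

INTERFACE

Orientations are given as a unit quaternion [x, y, z, w].
In Python, from plant import ctrl, grab_frame, hand_in gives the robot as it stands. The module is installed in compiled form; this text tells all that it offers.
- The arm moves only by the tool drive_tool, never from a script. Its argument "plan" is a list of rows, each an object with "jaw": the opening, from 0 (shut) to 1 (fully open); "linear": the shift along the tool's x, y, z each as a share of 1 m, from -1 to 1, a list of three; "yaw": the turn about the tool's z as a share of 45 degrees, from -1 to 1. In form: [{"jaw": jaw, "linear": [x, y, z], "yaw": yaw}, ...]. A call has 1 to 5 rows; each row is the pose to reach, as a shift and turn from the pose measured when the call began, along the tool's axes at that moment; what a row does not reach only later rows make up. A row lasts 1/12 s, in which the tool goes at most 41.7 mm and 7.16 degrees, less where a joint would pass 70% of its speed; a pose out of reach is approached as far as the arm can. A call with a number of a shift or a turn outside -1 to 1 is refused whole. A call with a gripper value outside its range is refused whole. The fingers move at their own pace and stop on an object; "grip_force" is the grip in N (left out, the last holds). Time passes only in rows, so rows that repeat a pose let the fingers close. It gives the time, the measured TCP pose, the force and the opening at its end, in the units of the state.
- ctrl.state(): the state, without advancing time (a new reading comes with each control period).
- grab_frame(name): name is "scene" or "top"; returns a dict with "color" (400x640x3 uint8, red, green, blue), "z_map" (400x640 float32, m along the optical axis (not along the pixel's ray), 0 where there is no reading), "fx", "fy", "cx", "cy" (pixels), "rvec" (rotation vector, rad) and "tvec" (3), from world to camera coordinates, as OpenCV has them. Camera axes: x right, y down, z forward; pixel columns grow to the right and rows downward; lengths in m; the calibration is good to about 2 mm. A picture is of the moment at which its call begins.
- hand_in(): hands the job in, once; it reports no verdict.
The state is a dict: "time_s": time; "joints": joint angles; "joint_vel": joint speeds; "joint_torque": joint torques, N m; "tcp_pos": TCP position; "orientation": TCP orientation; "force": force on the tool from outside, world axes, zero at the start; "moment": the same for the moment, N m; "opening": finger opening in m.
Only numpy, scipy, OpenCV 4.12 (cv2) and the standard library are available. Lean on these libraries where they do the work, as an engineer would, in place of code of your own. Each camera call takes 0.05 s, during which the arm holds its last target. There are 200 camera calls.

## Working session

There is one attempt and no reset: what is moved stays moved. The work goes in short steps, Python scripts to look and compute and a tool call to move; the robot and the scene stay as the last step left them, time stands still between calls to the robot, and variables do not carry over. Pictures are saved under pics/ and viewed, about 8 in all and at most 12, crops included, and the job is handed in when it is done.

Besides the shell and the picture viewer there is one more tool, called after ">>>" as name([rows], argument=value, ...), one row to a line, values as JSON. drive_tool: Moves the arm, as the interface text tells. Shift numbers are shares of 1 m and turn numbers shares of 45 degrees, none past 1 either way. Its arguments: {"type":"object","properties":{"plan":{"type":"array"},"grip_force":{"type":"number"}},"required":["plan"]}

```bash
mkdir -p pics; python3 - <<'E'
from plant import ctrl, grab_frame
import cv2,numpy as np
for n in("scene","top"):
    f=grab_frame(n); np.savez(f"{n}0.npz",**f); cv2.imwrite(f"pics/{n}0.png",f["color"][:,:,::-1])
    R=cv2.Rodrigues(f["rvec"])[0]; print(n,f["fx"],f["cx"],f["cy"],(-R.T@np.ravel(f["tvec"])).round(3))
s=ctrl.state(); print(s)
E
```

```text
scene 432.0304561466584 324.98280667558413 198.003213692012 [1.209 0.123 0.954]
top 369.44622727968783 323.05016035525654 202.76307820251853 [0.533 0.076 0.865]
{'time_s': 0.1, 'joints': array([-1.49131390e+00,  1.81466781e-01,  1.60794344e+00,  1.80020882e-05,
        1.35381268e+00, -2.06312287e-01]), 'joint_vel': array([-2.53160979e-04, -2.77461937e-03, -3.33912926e-03, -4.43150058e-05,
       -7.62824027e-04,  1.12797714e-03]), 'joint_torque': array([-1.34210757e-05, -4.45878696e+01, -3.52236879e+01, -3.33000789e-04,
        4.12685709e-03, -1.30197046e-05]), 'tcp_pos': array([ 0.16207949, -0.55117347,  0.24745709]), 'orientation': array([ 9.89807483e-01,  1.42409560e-01,  6.04270041e-05, -8.12926662e-04]), 'force': array([ 0.2651213 , -0.60643131, -0.23626277]), 'moment': array([ 0.03370594, -0.02417801, -0.02033771]), 'opening': 0.08529067125780446}
```

View pics/top0.png

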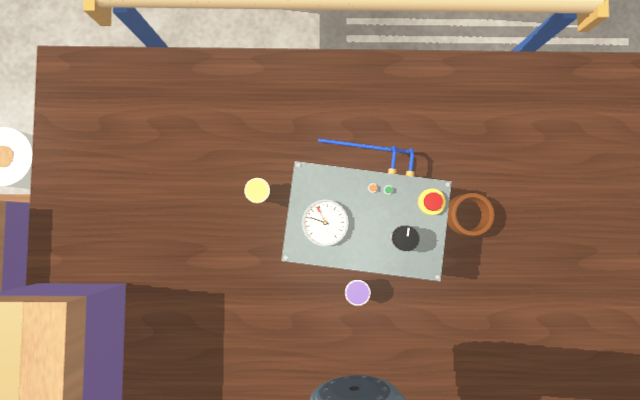

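View pics/scene0.png

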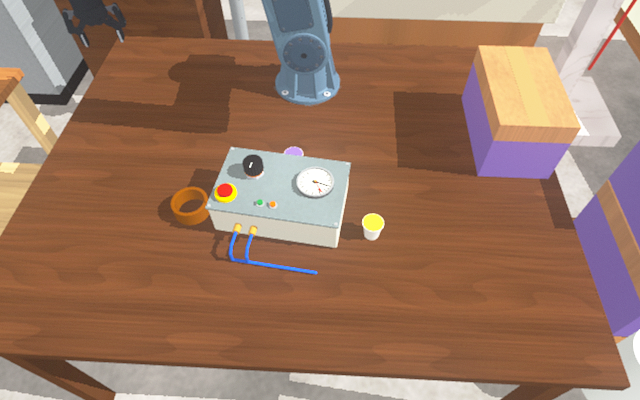

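The top view shows the console with its gauge at (325,222), knob at (405,238), e-stop at (433,202), and the cups and tape clear of it. Next I measure.

```bash
cat > h.py <<'E'
import cv2,numpy as np
def cast(f,uv,z):
    R=cv2.Rodrigues(f["rvec"])[0]; c=-R.T@np.ravel(f["tvec"])
    uv=np.atleast_2d(uv).astype(float)
    d=np.c_[(uv[:,0]-f["cx"])/f["fx"],(uv[:,1]-f["cy"])/f["fy"],np.ones(len(uv))]@R
    return c+d*((z-c[2])/d[:,2])[:,None]
def proj(f,p): return cv2.projectPoints(np.atleast_2d(p).astype(float),f["rvec"],f["tvec"],np.array([[f["fx"],0,f["cx"]],[0,f["fy"],f["cy"]],[0,0,1.]]),None)[0][:,0]
def blob(m,near,r=40):
    n,l,s,c=cv2.connectedComponentsWithStats(m.astype(np.uint8))
    k=[i for i in range(1,n) if s[i,4]>15 and np.hypot(*(c[i]-near))<r]
    i=max(k,key=lambda i:s[i,4]); return c[i],s[i]
E
python3 - <<'E'
from h import *
for n,seed in(("top",dict(kn=(405,238),es=(433,202),ga=(325,222),pu=(357,292),ye=(257,190))),("scene",dict(kn=(253,166),es=(225,190),ga=(314,182),ye=(373,222)))):
    f=dict(np.load(f"{n}0.npz")); c=f["color"]; h=cv2.cvtColor(c,cv2.COLOR_RGB2HSV); H,S,V=[h[...,i].astype(int) for i in range(3)]
    for k,m,z in(("kn",V<75,.14),("es",(S>190)&(V>150)&((H<6)|(H>174)),.14),("ga",(S<30)&(V>215),.12),("pu",(H>120)&(H<150)&(S>50)&(V>120),.054),("ye",(H>22)&(H<35)&(S>80),.054)):
        if k in seed:
            p,s=blob(m,seed[k],20); zz=f["z_map"][int(p[1]),int(p[0])]
            print(n,k,p.round(1),s,cast(f,p,z).round(4))
    if n=="top":
        q=np.array([(295,162),(451,182),(441,280),(282,262)]); 
        m=((S<70)&(V>110)).astype(np.uint8); m[:140]=0; m[300:]=0; m[:,:270]=0;m[:,470:]=0
        cs=max(cv2.findContours(m,0,2)[0],key=cv2.contourArea)
        r=cv2.minAreaRect(cs); b=cv2.boxPoints(r); w=cast(f,b,.11); print(b,w.round(4)); print(np.linalg.norm(np.diff(w,axis=0),axis=1),w.mean(0))
    if n=="top": a=cv2.resize(c[195:250,295:355],None,fx=10,fy=10,interpolation=cv2.INTER_CUBIC)
    else: b2=cv2.resize(c[150:205,230:340],None,fx=6,fy=6,interpolation=cv2.INTER_CUBIC)
cv2.imwrite("pics/g0.png",a[:,:,::-1])
f=dict(np.load("top0.npz"))
E
```

```text
top kn [413.7 240.5] [409 230  10  20  98] [[ 0.4977 -0.1097  0.14  ]]Traceback (most recent call last):
  File "<stdin>", line 6, in <module>
  File "h.py", line 11, in blob
    i=max(k,key=lambda i:s[i,4]); return c[i],s[i]
ValueError: max() iterable argument is empty
```

```bash
python3 - <<'E'
from h import *
f=dict(np.load("top0.npz")); c=f["color"]; h=cv2.cvtColor(c,cv2.COLOR_RGB2HSV)
for u,v in((400,240),(405,245),(414,238),(433,202),(443,202),(325,232),(315,215),(357,292),(257,190),(360,200),(430,265),(350,280)): print((u,v),c[v,u],h[v,u],f["z_map"][v,u].round(3))
a=cv2.resize(c[195:250,295:355],None,fx=9,fy=9,interpolation=cv2.INTER_CUBIC)
b=cv2.resize(c[215:260,380:430],None,fx=5,fy=5,interpolation=cv2.INTER_CUBIC)
o=np.zeros((495,790,3),np.uint8); o[:,:540]=a; o[:225,540:]=b
cv2.imwrite("pics/g0.png",o[:,:,::-1])
E
```

```text
(400, 240) [80 77 75] [12 16 80] 0.71
(405, 245) [76 75 73] [20 10 76] 0.709
(414, 238) [74 72 69] [18 17 74] 0.711
(433, 202) [243  88  81] [  1 170 243] 0.739
(443, 202) [228 171  91] [ 18 153 228] 0.746
(325, 232) [255 255 253] [ 30   2 255] 0.744
(315, 215) [255 254 252] [ 20   3 255] 0.747
(357, 292) [206 172 235] [136  68 235] 0.805
(257, 190) [254 252 163] [ 29  91 254] 0.811
(360, 200) [193 203 195] [ 66  13 203] 0.756
(430, 265) [181 190 182] [ 63  12 190] 0.753
(350, 280) [130  95  75] [ 11 108 130] 0.857
```

View pics/g0.png

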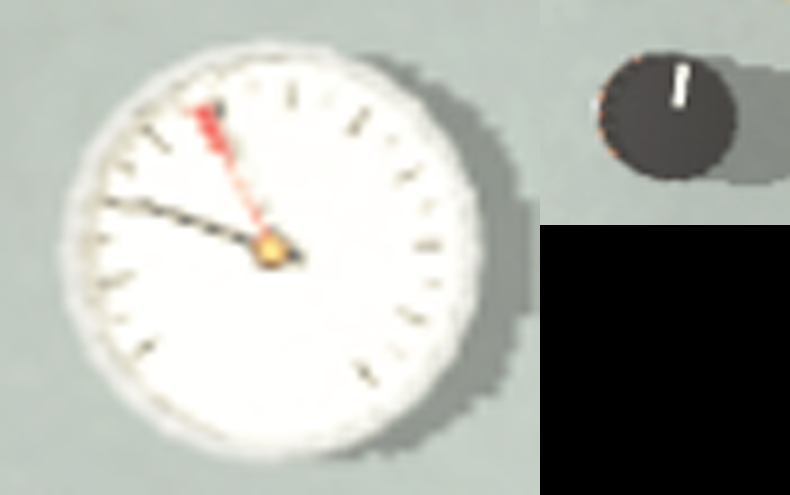

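```bash
python3 - <<'E'
from h import *
F={n:dict(np.load(f"{n}0.npz")) for n in("top","scene")}
P={}
for n,seed in(("top",dict(kn=(405,238),es=(433,202),ga=(325,222))),("scene",dict(kn=(253,166),es=(225,190),ga=(314,182)))):
    f=F[n]; h=cv2.cvtColor(f["color"],cv2.COLOR_RGB2HSV); H,S,V=[h[...,i].astype(int) for i in range(3)]
    for k,m,z in(("kn",(V<95)&(S<60),.148 if n=="top" else .14),("es",(S>140)&(V>150)&((H<6)|(H>174)),.135),("ga",(S<25)&(V>222),.123)):
        m=cv2.morphologyEx(m.astype(np.uint8),cv2.MORPH_CLOSE,np.ones((3,3)))
        p,s=blob(m,seed[k],12); print(n,k,p.round(1),s,cast(f,p,z).round(4))
f=F["top"];h=cv2.cvtColor(f["color"],cv2.COLOR_RGB2HSV)
m=((h[...,1]<45)&(h[...,2]>105)).astype(np.uint8); m[:150]=0; m[290:]=0; m[:,:272]=0;m[:,470:]=0
m=cv2.morphologyEx(m,cv2.MORPH_OPEN,np.ones((5,5)))
cs=max(cv2.findContours(m,0,2)[0],key=cv2.contourArea)
w=cast(f,cs[:,0],.11)[:,:2]; (cx,cy),sz,a=cv2.minAreaRect((w*1000).astype(np.float32)); print("console mm",cx,cy,sz,a)
b=cv2.boxPoints(((cx,cy),sz,a)); print(b)
yaw=np.deg2rad(a); 
for dy in(-1,0,1,2):
    y=yaw+dy*np.pi/2
    if abs(y)<.8:
        R=np.array([[np.cos(y),-np.sin(y)],[np.sin(y),np.cos(y)]])
        print(y,[(k,(R@v+[cx,cy]).round(1)) for k,v in dict(kn=(-25,-75),ga=(-15,85),es=(55,-125)).items()])
print(cast(f,[(311.4,217.4),(325.1,222.8),(317.6,207)],.12).round(4))
E
```

```text
top kn [405.2 238.4] [392 226  27  25 492] [[ 0.5022 -0.0913  0.148 ]]
top es [432.7 201.2] [424 193  18  18 254] [[ 0.5753 -0.1495  0.135 ]]
top ga [324.5 222.6] [ 302  200   46   46 1622] [[0.5319 0.0649 0.123 ]]
scene kn [252.4 164.8] [243 155  20  21 332] [[ 0.5041 -0.0944  0.14  ]]
scene es [224.4 189.9] [218 184  14  13 147] [[ 0.5831 -0.1508  0.135 ]]
scene ga [315.1 180.8] [297 166  37  30 846] [[0.5334 0.0641 0.123 ]]
console mm 536.6409912109375 -21.249771118164062 (326.97332763671875, 206.4615478515625) 83.04090118408203
[[ 414.36255 -171.02449]
 [ 619.3031  -196.03954]
 [ 658.91943  128.52495]
 [ 453.97888  153.54   ]]
-0.1214591873094073 [('kn', array([502.7, -92.7])), ('ga', array([532.1,  64.9])), ('es', array([ 576.1, -152. ]))]
[[0.5421 0.0913 0.12  ]
 [0.5314 0.0636 0.12  ]
 [0.5631 0.0789 0.12  ]]
```

>>> drive_tool([
  {"jaw":1,"linear":[0.457,-0.343,0],"yaw":-0.8},
  {"jaw":1,"linear":[0.457,-0.343,0],"yaw":-0.8},
  {"jaw":1,"linear":[0.457,-0.343,0],"yaw":-0.8},
  {"jaw":1,"linear":[0.457,-0.343,0],"yaw":-0.8},
  {"jaw":1,"linear":[0.457,-0.343,0],"yaw":-0.8},
], grip_force=25)

```text
time_s: 0.52
tcp_pos: [0.2872, -0.3827, 0.2478]
orientation: [0.897, 0.442, 0.0, -0.001]
force: [1.4, -0.9, 0.6]
opening: 0.0851
```

```bash
cat > go.py <<'E'
import sys,numpy as np
from plant import ctrl
from scipy.spatial.transform import Rotation as R
s=ctrl.state(); r=R.from_quat(s["orientation"]); t=np.array([float(a) for a in sys.argv[1:4]])
print("t",round(s["time_s"],2),"tcp",s["tcp_pos"].round(4),"F",s["force"].round(1),"M",s["moment"].round(2),"open",round(s["opening"],4),"j",s["joints"].round(2))
m=r.as_matrix(); print("shift",(m.T@(t-s["tcp_pos"])).round(4),"xang deg",np.degrees(np.arctan2(m[1,0],m[0,0])).round(2),"zaxis",m[:,2].round(3))
E
python3 go.py .5028 -.0927 .25
```

```text
t 0.52 tcp [ 0.2872 -0.3827  0.2478] F [ 1.4 -0.9  0.6] M [-0.05  0.01 -0.02] open 0.0851 j [-1.18 -0.04  1.84  0.    1.34 -0.52]
shift [ 0.3614 -0.0055 -0.0016] xang deg 52.49 zaxis [-0.     0.002 -1.   ]
```

>>> drive_tool([
  {"jaw":1,"linear":[0.361,-0.0055,-0.002],"yaw":-0.85},
  {"jaw":1,"linear":[0.361,-0.0055,-0.002],"yaw":-0.85},
  {"jaw":1,"linear":[0.361,-0.0055,-0.002],"yaw":-0.85},
  {"jaw":1,"linear":[0.361,-0.0055,-0.002],"yaw":-0.85},
  {"jaw":1,"linear":[0.361,-0.0055,-0.002],"yaw":-0.85},
])

```text
time_s: 0.93
tcp_pos: [0.4113, -0.2152, 0.2494]
orientation: [0.717, 0.697, 0.001, -0.001]
force: [1.1, -0.8, 0.1]
opening: 0.0854
```

```bash
python3 go.py .5028 -.0927 .2
```

```text
t 0.93 tcp [ 0.4113 -0.2152  0.2494] F [ 1.1 -0.8  0.1] M [ 0.04  0.   -0.02] open 0.0854 j [-0.74 -0.07  1.87  0.    1.35 -0.71]
shift [0.125  0.088  0.0497] xang deg 88.34 zaxis [-0.     0.002 -1.   ]
```

>>> drive_tool([
  {"jaw":1,"linear":[0.125,0.088,0.02],"yaw":0},
  {"jaw":1,"linear":[0.125,0.088,0.03],"yaw":0},
  {"jaw":1,"linear":[0.125,0.088,0.04],"yaw":0},
  {"jaw":1,"linear":[0.125,0.088,0.05],"yaw":0},
  {"jaw":1,"linear":[0.125,0.088,0.05],"yaw":0},
])

```text
time_s: 1.35
tcp_pos: [0.5028, -0.0871, 0.1953]
orientation: [0.716, 0.699, 0.0, -0.004]
force: [-1.7, 0.5, -1.0]
opening: 0.0853
```

```bash
python3 go.py .5028 -.0927 .139
```

```text
t 1.35 tcp [ 0.5028 -0.0871  0.1953] F [-1.7  0.5 -1. ] M [-0.02  0.02 -0.01] open 0.0853 j [-0.41  0.1   1.82  0.    1.24 -0.38]
shift [-0.006   0.0005  0.0563] xang deg 88.61 zaxis [-0.005  0.007 -1.   ]
```

>>> drive_tool([
  {"jaw":1,"linear":[-0.005,0,0.0],"yaw":0},
  {"jaw":1,"linear":[-0.0055,0.0004,0.02],"yaw":0},
  {"jaw":1,"linear":[-0.0055,0.0004,0.04],"yaw":0},
  {"jaw":1,"linear":[-0.0055,0.0004,0.056],"yaw":0},
  {"jaw":1,"linear":[-0.0055,0.0004,0.056],"yaw":0},
])

```text
time_s: 1.77
tcp_pos: [0.5002, -0.0926, 0.1364]
orientation: [0.716, 0.698, -0.001, -0.007]
force: [-0.6, 0.2, -0.2]
opening: 0.0852
```

```bash
python3 go.py .5028 -.0927 .139;  python3 - <<'E'
from plant import grab_frame
import cv2
c=grab_frame("top")["color"]; d=grab_frame("scene")["color"]
import numpy as np
o=np.hstack([cv2.resize(x,None,fx=4,fy=4,interpolation=cv2.INTER_CUBIC) for x in(c[190:290,340:440],d[110:210,200:300])])
cv2.imwrite("pics/a1.png",o[:,:,::-1])
E
```

```text
t 1.77 tcp [ 0.5002 -0.0926  0.1364] F [-0.6  0.2 -0.2] M [-0.02 -0.    0.02] open 0.0852 j [-0.42  0.18  1.86  0.    1.12 -0.4 ]
shift [-0.0001  0.0025 -0.0026] xang deg 88.53 zaxis [-0.011  0.009 -1.   ]
```

View pics/a1.png

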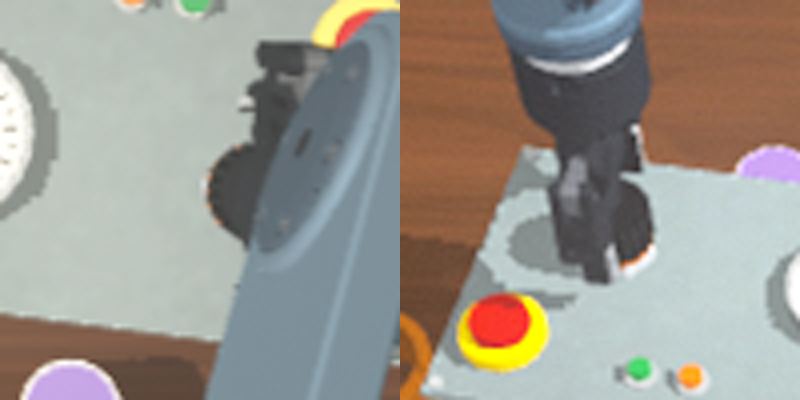

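>>> drive_tool([
  {"jaw":1,"linear":[0,0.0025,-0.002],"yaw":0},
  {"jaw":0.62,"linear":[0,0.0025,-0.002],"yaw":0},
  {"jaw":0.62,"linear":[0,0.0025,-0.002],"yaw":0},
  {"jaw":0.62,"linear":[0,0.0025,-0.002],"yaw":0},
  {"jaw":0.62,"linear":[0,0.0025,-0.002],"yaw":0},
])

```text
time_s: 2.28
tcp_pos: [0.5051, -0.0934, 0.1421]
orientation: [0.716, 0.698, 0.0, -0.004]
force: [0.1, 0.0, -1.4]
opening: 0.0529
```

```bash
python3 go.py .5028 -.0927 .139
```

```text
t 2.28 tcp [ 0.5051 -0.0934  0.1421] F [ 0.1  0.  -1.4] M [-0.03 -0.02 -0.01] open 0.0529 j [-0.42  0.17  1.85  0.    1.13 -0.39]
shift [ 0.0006 -0.0023  0.0031] xang deg 88.54 zaxis [-0.005  0.006 -1.   ]
```

>>> drive_tool([
  {"jaw":0.62,"linear":[0.0006,-0.0022,0.003],"yaw":0},
  {"jaw":0.62,"linear":[0.0006,-0.0022,0.003],"yaw":0},
  {"jaw":0.62,"linear":[0.0006,-0.0022,0.003],"yaw":0},
])

```text
time_s: 2.53
tcp_pos: [0.5025, -0.0925, 0.1388]
orientation: [0.716, 0.698, 0.0, -0.004]
force: [0.1, 0.3, 0.4]
opening: 0.0531
```

```bash
python3 go.py .5028 -.0927 .139
```

```text
t 2.53 tcp [ 0.5025 -0.0925  0.1388] F [0.1 0.3 0.4] M [-0.06 -0.02  0.01] open 0.0531 j [-0.42  0.17  1.86  0.    1.12 -0.39]
shift [-0.0002  0.0003 -0.0002] xang deg 88.55 zaxis [-0.006  0.007 -1.   ]
```

Well placed; close on the knob.

>>> drive_tool([
  {"jaw":0.45,"linear":[0,0,0],"yaw":0},
  {"jaw":0.45,"linear":[0,0,0],"yaw":0},
  {"jaw":0.45,"linear":[0,0,0],"yaw":0},
  {"jaw":0.45,"linear":[0,0,0],"yaw":0},
], grip_force=30)

```text
time_s: 2.87
tcp_pos: [0.5031, -0.0925, 0.1391]
orientation: [0.716, 0.698, 0.001, -0.004]
force: [2.3, 1.0, 1.6]
opening: 0.0474
```

```bash
python3 go.py .5028 -.0927 .139
```

```text
t 2.87 tcp [ 0.5031 -0.0925  0.1391] F [2.3 1.  1.6] M [ 0.11 -0.54 -0.02] open 0.0474 j [-0.42  0.17  1.85  0.    1.12 -0.39]
shift [-0.0002 -0.0003  0.0001] xang deg 88.55 zaxis [-0.005  0.007 -1.   ]
```

>>> drive_tool([
  {"jaw":0.45,"linear":[0,0,-0.001],"yaw":0},
  {"jaw":0.45,"linear":[0,0,-0.002],"yaw":0},
  {"jaw":0.45,"linear":[0,0,-0.003],"yaw":0},
  {"jaw":0.45,"linear":[0,0,-0.003],"yaw":0},
])

```text
time_s: 3.2
tcp_pos: [0.5031, -0.0925, 0.1419]
orientation: [0.716, 0.698, 0.001, -0.004]
force: [4.5, 0.0, -4.0]
opening: 0.0468
```

```bash
python3 go.py .5028 -.0927 .139
```

```text
t 3.2 tcp [ 0.5031 -0.0925  0.1419] F [ 4.5  0.  -4. ] M [-0.04 -0.75  0.03] open 0.0468 j [-0.42  0.17  1.85  0.    1.13 -0.39]
shift [-0.0002 -0.0002  0.0029] xang deg 88.55 zaxis [-0.005  0.007 -1.   ]
```

>>> drive_tool([
  {"jaw":0.45,"linear":[0,0,-0.001],"yaw":0},
  {"jaw":0.45,"linear":[0,0,-0.002],"yaw":0},
  {"jaw":0.45,"linear":[0,0,-0.0025],"yaw":0},
  {"jaw":0.45,"linear":[0,0,-0.0025],"yaw":0},
])

```text
time_s: 3.53
tcp_pos: [0.503, -0.0925, 0.1445]
orientation: [0.716, 0.698, 0.001, -0.004]
force: [3.1, -0.5, -5.1]
opening: 0.0471
```

>>> drive_tool([
  {"jaw":0.45,"linear":[0,0,-0.0005],"yaw":0},
  {"jaw":0.45,"linear":[0,0,-0.0008],"yaw":0},
  {"jaw":0.45,"linear":[0,0,-0.0008],"yaw":0},
])

```text
time_s: 3.78
tcp_pos: [0.503, -0.0925, 0.1452]
orientation: [0.716, 0.698, 0.001, -0.004]
force: [3.6, -1.0, -7.3]
opening: 0.0471
```

```bash
python3 go.py .5028 -.0927 .145
```

```text
t 3.78 tcp [ 0.503  -0.0925  0.1452] F [ 3.6 -1.  -7.3] M [-0.1  -0.95  0.01] open 0.0471 j [-0.42  0.16  1.85  0.    1.13 -0.39]
shift [-0.0002 -0.0002  0.0002] xang deg 88.54 zaxis [-0.005  0.007 -1.   ]
```

Rise of 6.1 mm and the force is growing, so this should be near the stop. One more small feel.

>>> drive_tool([
  {"jaw":0.45,"linear":[0,0,-0.0005],"yaw":0},
  {"jaw":0.45,"linear":[0,0,-0.0005],"yaw":0},
])

```text
time_s: 3.95
tcp_pos: [0.503, -0.0925, 0.1452]
orientation: [0.716, 0.698, 0.001, -0.004]
force: [6.9, -1.3, -9.1]
opening: 0.0473
```

>>> drive_tool([
  {"jaw":0.45,"linear":[0,0,-0.0005],"yaw":0},
  {"jaw":0.45,"linear":[0,0,-0.0005],"yaw":0},
])

```text
time_s: 4.12
tcp_pos: [0.503, -0.0925, 0.1452]
orientation: [0.716, 0.698, 0.001, -0.004]
force: [6.8, -1.2, -9.7]
opening: 0.047
```

>>> drive_tool([
  {"jaw":0.45,"linear":[0,0,0],"yaw":0.05},
  {"jaw":0.45,"linear":[0,0,0],"yaw":0.15},
  {"jaw":0.45,"linear":[0,0,0],"yaw":0.25},
  {"jaw":0.45,"linear":[0,0,0],"yaw":0.35},
  {"jaw":0.45,"linear":[0,0,0],"yaw":0.35},
])

```text
time_s: 4.53
tcp_pos: [0.5034, -0.0926, 0.1452]
orientation: [0.806, 0.592, 0.001, -0.004]
force: [6.0, -0.3, -8.0]
opening: 0.047
```

```bash
python3 go.py .5030 -.0925 .145; cat > g.py <<'E'
# needle and red-hand angles about the gauge centre, on a rectified metric patch
import sys,numpy as np
from h import *
def gauge(f,out=None):
    C=np.array([.532,.0647]); s=.045
    src=np.float32(proj(f,[[C[0]+a*s,C[1]+b*s,.120] for a,b in((1,1),(1,-1),(-1,-1),(-1,1))]))
    W=400; M=cv2.getPerspectiveTransform(src,np.float32([[0,0],[W,0],[W,W],[0,W]]))
    p=cv2.warpPerspective(f["color"],M,(W,W),flags=cv2.INTER_CUBIC).astype(float)
    if out: cv2.imwrite(out,p[:,:,::-1])
    pol=cv2.warpPolar(p.astype(np.float32),(200,1440),(W/2,W/2),200,cv2.INTER_LINEAR)
    k=lambda a,b:slice(int(a*200/45),int(b*200/45))
    red=np.clip(pol[...,0]-pol[...,1],0,None); dark=np.clip(200-pol.max(2),0,None)
    R=red[:,k(15,31)].sum(1); D=dark[:,k(10,24)].sum(1)
    def pk(v):
        i=int(v.argmax()); j=np.arange(i-16,i+17); w=np.clip(v[j%1440]-.3*v[i],0,None); return (j*w).sum()/w.sum()/4
    return pk(R),pk(D),R.max(),D.max()   # deg, clockwise seen from above
if __name__=="__main__":
    f=dict(np.load("top0.npz"))if sys.argv[1]=="0" else __import__("plant").grab_frame("top")
    r,d,a,b=gauge(f,sys.argv[2] if len(sys.argv)>2 else None); e=(r-d+180)%360-180
    print("red %.1f needle %.1f short %.2f deg -> knob %.1f deg"%(r,d,e,e/.35),a,b)
E
python3 g.py 0; python3 g.py 1 pics/g1.png
```

```text
t 4.53 tcp [ 0.5034 -0.0926  0.1452] F [ 6.  -0.3 -8. ] M [-0.06 -1.18 -0.1 ] open 0.047 j [-0.42  0.16  1.85  0.01  1.13 -0.11]
shift [-0.0001 -0.0004  0.0002] xang deg 72.54 zaxis [-0.003  0.007 -1.   ]
red 244.2 needle 200.9 short 43.33 deg -> knob 123.8 deg 4702.8613 1778.1875
red 244.2 needle 206.6 short 37.55 deg -> knob 107.3 deg 4939.541 1905.2842[ WARN:0@1.620] global loadsave.cpp:1063 imwrite_ Unsupported depth image for selected encoder is fallbacked to CV_8U.
```

View pics/g1.png

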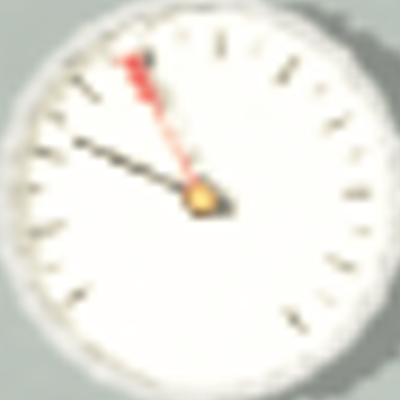

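>>> drive_tool([
  {"jaw":0.45,"linear":[0,0,0],"yaw":0.15},
  {"jaw":0.45,"linear":[0,0,0],"yaw":0.3},
  {"jaw":0.45,"linear":[0,0,0],"yaw":0.45},
  {"jaw":0.45,"linear":[0,0,0],"yaw":0.6},
  {"jaw":0.45,"linear":[0,0,0],"yaw":0.7},
])

```text
time_s: 5.0
tcp_pos: [0.504, -0.093, 0.1452]
orientation: [0.937, 0.349, 0.0, -0.003]
force: [7.7, -2.0, -8.5]
opening: 0.0469
```

```bash
python3 go.py .5030 -.0925 .145; python3 g.py 1
```

```text
t 5.0 tcp [ 0.504  -0.093   0.1452] F [ 7.7 -2.  -8.5] M [-0.39 -1.34  0.09] open 0.0469 j [-0.42  0.17  1.85  0.01  1.13  0.44]
shift [-0.0004 -0.001   0.0002] xang deg 40.88 zaxis [-0.002  0.006 -1.   ]
red 244.2 needle 217.5 short 26.67 deg -> knob 76.2 deg 4928.3525 2323.7852
```

>>> drive_tool([
  {"jaw":0.45,"linear":[-0.0003,-0.0005,0],"yaw":0.15},
  {"jaw":0.45,"linear":[-0.0004,-0.001,0],"yaw":0.3},
  {"jaw":0.45,"linear":[-0.0004,-0.001,0],"yaw":0.45},
  {"jaw":0.45,"linear":[-0.0004,-0.001,0],"yaw":0.6},
  {"jaw":0.45,"linear":[-0.0004,-0.001,0],"yaw":0.7},
])

```text
time_s: 5.47
tcp_pos: [0.5042, -0.0935, 0.1452]
orientation: [0.997, 0.077, 0.001, -0.002]
force: [9.9, -4.7, -11.9]
opening: 0.0472
```

```bash
python3 go.py .5030 -.0925 .145; python3 g.py 1
```

```text
t 5.47 tcp [ 0.5042 -0.0935  0.1452] F [  9.9  -4.7 -11.9] M [-0.83 -1.68  0.16] open 0.0472 j [-0.42  0.16  1.85  0.    1.13  1.  ]
shift [-0.001  -0.0012  0.0002] xang deg 8.85 zaxis [ 0.001  0.004 -1.   ]
red 244.2 needle 229.3 short 14.88 deg -> knob 42.5 deg 4920.927 1694.8213
```

>>> drive_tool([
  {"jaw":0.45,"linear":[0.0005,0.0003,0.0003],"yaw":0.15},
  {"jaw":0.45,"linear":[0.0005,0.0003,0.0003],"yaw":0.3},
  {"jaw":0.45,"linear":[0.0005,0.0003,0.0003],"yaw":0.45},
  {"jaw":0.45,"linear":[0.0005,0.0003,0.0003],"yaw":0.6},
  {"jaw":0.45,"linear":[0.0005,0.0003,0.0003],"yaw":0.7},
])

```text
time_s: 5.93
tcp_pos: [0.5044, -0.0943, 0.1452]
orientation: [0.98, -0.201, -0.0, -0.001]
force: [1.6, -3.6, -2.9]
opening: 0.0473
```

```bash
python3 go.py .5040 -.0935 .145; python3 g.py 1
```

```text
t 5.93 tcp [ 0.5044 -0.0943  0.1452] F [ 1.6 -3.6 -2.9] M [-0.43 -0.31  0.16] open 0.0473 j [-0.42  0.16  1.85  0.    1.13  1.56]
shift [-0.0007 -0.0006  0.0002] xang deg -23.18 zaxis [ 0.     0.003 -1.   ]
red 242.6 needle 239.3 short 3.38 deg -> knob 9.6 deg 7406.3154 321.97168
```

>>> drive_tool([
  {"jaw":0.45,"linear":[0,0,0],"yaw":0.1},
  {"jaw":0.45,"linear":[0,0,0],"yaw":0.18},
  {"jaw":0.45,"linear":[0,0,0],"yaw":0.18},
  {"jaw":0.45,"linear":[0,0,0],"yaw":0.18},
])

```text
time_s: 6.32
tcp_pos: [0.5043, -0.0945, 0.1451]
orientation: [0.963, -0.27, -0.0, -0.001]
force: [2.8, -2.1, -5.2]
opening: 0.0472
```

```bash
python3 go.py .5044 -.0943 .139; python3 g.py 1 pics/g2.png 2>/dev/null
```

```text
t 6.32 tcp [ 0.5043 -0.0945  0.1451] F [ 2.8 -2.1 -5.2] M [-0.37 -0.53 -0.08] open 0.0472 j [-0.42  0.16  1.85  0.    1.13  1.7 ]
shift [ 0.     -0.0002  0.0061] xang deg -31.28 zaxis [-0.     0.002 -1.   ]
red 243.7 needle nan short nan deg -> knob nan deg 6567.9033 0.0
```

View pics/g2.png

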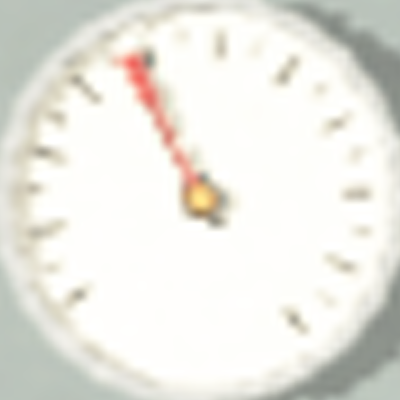

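The needle lies under the red hand (tip at about (132,62)). Now I push down gently, feeling for the teeth.

>>> drive_tool([
  {"jaw":0.45,"linear":[0,0,0.001],"yaw":0},
  {"jaw":0.45,"linear":[0,0,0.0018],"yaw":0},
  {"jaw":0.45,"linear":[0,0,0.0018],"yaw":0},
])

```text
time_s: 6.62
tcp_pos: [0.5044, -0.0945, 0.144]
orientation: [0.963, -0.269, -0.0, -0.001]
force: [-0.4, -0.1, 4.7]
opening: 0.047
```

>>> drive_tool([
  {"jaw":0.45,"linear":[0,0,0.0006],"yaw":0},
  {"jaw":0.45,"linear":[0,0,0.001],"yaw":0},
  {"jaw":0.45,"linear":[0,0,0.001],"yaw":0},
])

```text
time_s: 6.87
tcp_pos: [0.5044, -0.0946, 0.1431]
orientation: [0.963, -0.269, -0.0, -0.001]
force: [-1.9, -0.2, 4.7]
opening: 0.0472
```

>>> drive_tool([
  {"jaw":0.45,"linear":[0,0,0.0006],"yaw":0},
  {"jaw":0.45,"linear":[0,0,0.0008],"yaw":0},
  {"jaw":0.45,"linear":[0,0,0.0008],"yaw":0},
])

```text
time_s: 7.12
tcp_pos: [0.5044, -0.0945, 0.1423]
orientation: [0.963, -0.269, -0.0, -0.001]
force: [-1.6, -1.2, 4.6]
opening: 0.0471
```

>>> drive_tool([
  {"jaw":0.45,"linear":[0,0,0.0005],"yaw":0},
  {"jaw":0.45,"linear":[0,0,0.0008],"yaw":0},
  {"jaw":0.45,"linear":[0,0,0.0008],"yaw":0},
])

```text
time_s: 7.37
tcp_pos: [0.5044, -0.0945, 0.1414]
orientation: [0.963, -0.269, -0.0, -0.001]
force: [-1.2, -0.2, 3.9]
opening: 0.0474
```

>>> drive_tool([
  {"jaw":0.45,"linear":[0,0,0.0005],"yaw":0},
  {"jaw":0.45,"linear":[0,0,0.0008],"yaw":0},
  {"jaw":0.45,"linear":[0,0,0.0008],"yaw":0},
])

```text
time_s: 7.62
tcp_pos: [0.5044, -0.0945, 0.1405]
orientation: [0.963, -0.269, -0.0, -0.001]
force: [-1.3, -0.6, 3.4]
opening: 0.047
```

>>> drive_tool([
  {"jaw":0.45,"linear":[0,0,0.0005],"yaw":0},
  {"jaw":0.45,"linear":[0,0,0.0008],"yaw":0},
  {"jaw":0.45,"linear":[0,0,0.0008],"yaw":0},
])

```text
time_s: 7.87
tcp_pos: [0.5044, -0.0945, 0.1396]
orientation: [0.963, -0.269, -0.0, -0.001]
force: [-0.3, -0.6, 3.7]
opening: 0.0475
```

>>> drive_tool([
  {"jaw":0.45,"linear":[0,0,0.0005],"yaw":0},
  {"jaw":0.45,"linear":[0,0,0.0008],"yaw":0},
  {"jaw":0.45,"linear":[0,0,0.0008],"yaw":0},
])

```text
time_s: 8.12
tcp_pos: [0.5044, -0.0945, 0.1391]
orientation: [0.963, -0.269, -0.0, -0.001]
force: [-2.2, -0.2, 6.1]
opening: 0.0471
```

>>> drive_tool([
  {"jaw":0.45,"linear":[0,0,0.0005],"yaw":0},
  {"jaw":0.45,"linear":[0,0,0.0007],"yaw":0},
])

```text
time_s: 8.28
tcp_pos: [0.5044, -0.0945, 0.139]
orientation: [0.963, -0.269, -0.0, -0.001]
force: [-4.0, 0.5, 12.0]
opening: 0.0471
```

>>> drive_tool([
  {"jaw":0.45,"linear":[0,0,0.0006],"yaw":0},
  {"jaw":0.45,"linear":[0,0,0.0006],"yaw":0},
])

```text
time_s: 8.45
tcp_pos: [0.5044, -0.0945, 0.139]
orientation: [0.963, -0.269, -0.0, -0.001]
force: [-3.9, -0.5, 10.6]
opening: 0.0473
```

>>> drive_tool([
  {"jaw":0.45,"linear":[0,0,0],"yaw":0.03},
  {"jaw":0.45,"linear":[0,0,0],"yaw":0.05},
  {"jaw":0.45,"linear":[0,0,0],"yaw":0.05},
])

```text
time_s: 8.7
tcp_pos: [0.5043, -0.0946, 0.1391]
orientation: [0.958, -0.288, -0.0, -0.001]
force: [-1.1, -0.2, 4.9]
opening: 0.047
```

```bash
python3 go.py .5044 -.0943 .139
```

```text
t 8.7 tcp [ 0.5043 -0.0946  0.1391] F [-1.1 -0.2  4.9] M [-0.06  0.13  0.59] open 0.047 j [-0.42  0.17  1.85  0.    1.11  1.74]
shift [-0.0001 -0.0002  0.0001] xang deg -33.44 zaxis [-0.     0.002 -1.   ]
```

>>> drive_tool([
  {"jaw":0.45,"linear":[0,0,0],"yaw":-0.03},
  {"jaw":0.45,"linear":[0,0,0],"yaw":-0.03},
])

```text
time_s: 8.87
tcp_pos: [0.5044, -0.0945, 0.1391]
orientation: [0.961, -0.276, -0.0, -0.001]
force: [-0.8, 0.2, 4.6]
opening: 0.0473
```

```bash
python3 go.py .5044 -.0943 .139
```

```text
t 8.87 tcp [ 0.5044 -0.0945  0.1391] F [-0.8  0.2  4.6] M [-0.05  0.08 -0.04] open 0.0473 j [-0.42  0.17  1.85  0.    1.11  1.71]
shift [-0.0001 -0.0002  0.0001] xang deg -32.04 zaxis [-0.     0.002 -1.   ]
```

Torque is relieved and the knob is locked. Release, then rise.

>>> drive_tool([
  {"jaw":0.75,"linear":[0,0,0],"yaw":0},
  {"jaw":1,"linear":[0,0,0],"yaw":0},
  {"jaw":1,"linear":[0,0,0],"yaw":0},
  {"jaw":1,"linear":[0,0,0],"yaw":0},
  {"jaw":1,"linear":[0,0,0],"yaw":0},
])

```text
time_s: 9.28
tcp_pos: [0.5042, -0.0944, 0.1388]
orientation: [0.961, -0.276, -0.001, -0.001]
force: [0.2, -0.4, -0.3]
opening: 0.0855
```

>>> drive_tool([
  {"jaw":1,"linear":[0,0,-0.01],"yaw":0},
  {"jaw":1,"linear":[0,0,-0.03],"yaw":0},
  {"jaw":1,"linear":[0,0,-0.06],"yaw":0},
  {"jaw":1,"linear":[0,0,-0.09],"yaw":0},
  {"jaw":1,"linear":[0,0,-0.12],"yaw":0},
])

```text
time_s: 9.7
tcp_pos: [0.504, -0.0945, 0.2607]
orientation: [0.961, -0.276, -0.001, -0.001]
force: [1.0, -1.3, 0.1]
opening: 0.0852
```

```bash
python3 go.py .38 -.35 .26
```

```text
t 9.7 tcp [ 0.504  -0.0945  0.2607] F [ 1.  -1.3  0.1] M [-0.04 -0.03 -0.02] open 0.0852 j [-0.42  0.03  1.75  0.    1.37  1.71]
shift [0.0305 0.2824 0.0003] xang deg -32.05 zaxis [-0.001  0.002 -1.   ]
```

Move the arm aside to clear the view.

>>> drive_tool([
  {"jaw":1,"linear":[0.03,0.28,0],"yaw":0},
  {"jaw":1,"linear":[0.03,0.28,0],"yaw":0},
  {"jaw":1,"linear":[0.03,0.28,0],"yaw":0},
  {"jaw":1,"linear":[0.03,0.28,0],"yaw":0},
  {"jaw":1,"linear":[0.03,0.28,0],"yaw":0},
])

```text
time_s: 10.12
tcp_pos: [0.412, -0.2833, 0.261]
orientation: [0.961, -0.276, -0.0, -0.001]
force: [1.1, -0.8, 0.8]
opening: 0.0851
```

>>> drive_tool([
  {"jaw":1,"linear":[0.0,0.07,0],"yaw":0},
  {"jaw":1,"linear":[0.0,0.07,0],"yaw":0},
  {"jaw":1,"linear":[0.0,0.07,0],"yaw":0},
  {"jaw":1,"linear":[0.0,0.07,0],"yaw":0},
])

```text
time_s: 10.45
tcp_pos: [0.374, -0.3439, 0.2616]
orientation: [0.961, -0.278, 0.0, -0.0]
force: [0.0, 1.2, -0.2]
opening: 0.0855
```

```bash
python3 go.py .38 -.35 .26; python3 - <<'E'
from plant import grab_frame
from h import *
f=grab_frame("top"); g=dict(np.load("top0.npz")); c=f["color"]
for n,a in(("now",f),("start",g)):
    z=a["z_map"]; k=z[236:245,400:411]; e=z[199:205,430:436]; pl=z[258:268,405:425]
    print(n,"knob",np.median(k),"estop",np.median(e),"plate",np.median(pl))
    h=cv2.cvtColor(a["color"],cv2.COLOR_RGB2HSV); H,S,V=[h[...,i].astype(int) for i in range(3)]
    for nm,m,s in(("pu",(H>125)&(H<150)&(S>50)&(V>180),(357,292)),("ye",(H>22)&(H<35)&(S>70)&(V>200),(257,190)),("tape",(H<14)&(S>150)&(V>120),(471,214))):
        try: print(nm,blob(m,s,15)[0].round(1))
        except ValueError: print(nm,"none")
o=np.zeros((400,800,3),np.uint8)
o[:,:400]=cv2.resize(c[195:250,297:352],(400,400),interpolation=cv2.INTER_CUBIC); o[:,400:]=cv2.resize(c[150:310,335:495],(400,400),interpolation=cv2.INTER_CUBIC)
cv2.imwrite("pics/end.png",o[:,:,::-1])
E
```

```text
t 10.45 tcp [ 0.374  -0.3439  0.2616] F [ 0.   1.2 -0.2] M [0.02 0.06 0.02] open 0.0855 j [-0.98  0.02  1.76  0.    1.37  1.16]
shift [0.0083 0.002  0.0016] xang deg -32.22 zaxis [ 0.     0.001 -1.   ]
now knob 0.70985955 estop 0.73676896 plate 0.7517683
pu [357.3 292.4]
ye [256.6 189.8]
tape [471.9 214. ]
start knob 0.71037436 estop 0.7368058 plate 0.7519604
pu [357.3 292.4]
ye [256.6 189.8]
tape [471.9 214. ]
```

View pics/end.png

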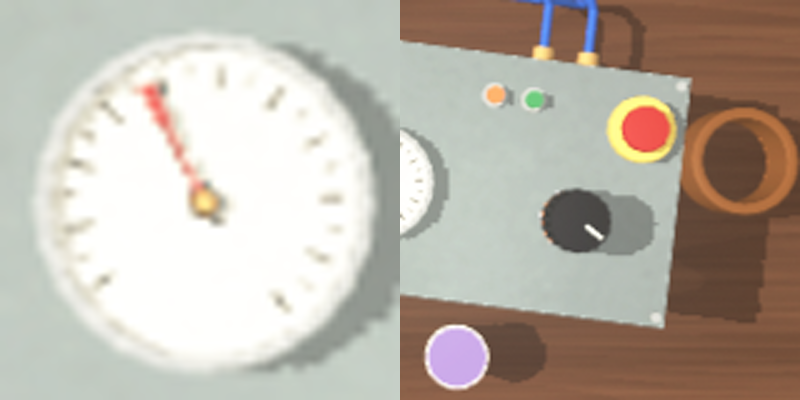

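Everything is undisturbed and the needle is under the red hand. The knob's depth differs by 0.5 mm from the start, so I'll average several frames to be sure it's home.

```bash
python3 - <<'E'
from plant import grab_frame
import numpy as np
g=dict(np.load("top0.npz")); Z=[grab_frame("top")["z_map"] for _ in range(8)]
def d(z): return np.mean(z[232:246,397:414])-np.mean(z[258:268,405:425])
print("start",d(g["z_map"]),"now",[round(float(d(z)),5) for z in Z], "px noise",np.std([z[240,402] for z in Z]))
E
```

```text
start -0.040872335 now [-0.04704, -0.05075, -0.03714, -0.04464, -0.04776, -0.04465, -0.04467, -0.04703] px noise 0.00043569828
```

```bash
python3 - <<'E'
from plant import grab_frame
import numpy as np
g=dict(np.load("top0.npz")); g2=g["z_map"]; Z=[grab_frame("top")["z_map"] for _ in range(8)]
def m(p): p=p[p>.5]; p=p[abs(p-np.median(p))<.003]; return p.mean()
def d(z): return m(z[258:268,405:425])-m(z[232:246,397:414])
print("start",d(g2),"now",np.mean([d(z) for z in Z]),np.std([d(z) for z in Z]))
E
```

```text
start 0.041668475 now 0.041756876 0.00015269103
```

Height matches the start to 0.1 mm, so the knob is home. Handing in.

```bash
python3 -c "
from plant import hand_in
print(hand_in())"
```

```text
the job is handed in; nothing more can be done
None
```

The sealer's pressure is at the red set hand and the knob is locked again. I handed the job in after about 11 s of robot time; `hand_in()` gives no verdict.

- **Pull:** I gripped the knob at 30 N and pulled it up 6.1 mm, until it stopped at about 10 N.
- **Turn:** I turned it clockwise about 120° in steps. The needle followed at about 0.35 of the knob's turn, so there was no sign of slip.
- **Lock:** I pushed it home with no tooth contact felt, and it landed on the shoulder at about 12 N. A small test twist met 0.59 N m, against 0.1 N m when unlocked, so it is locked. I can't say how much of that the teeth carried, because their radius isn't given. I then eased the twist off, released the knob and moved the arm clear.

**Last checks**
- The needle lies under the red hand in the final picture.
- The knob's height matches the start within 0.1 mm. A first single-frame reading was 0.5 mm off, and averaging eight frames showed it was noise.
- The cups and tape roll sit at the same pixels as at the start, and the emergency stop's height is unchanged.
- Two readings disagreed. My first by-eye needle angle was about 5° too large, and I used the later measurements instead. With the needle hidden under the hand, the automatic reading gave no number, so that final check is by eye plus the turn I measured.

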